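Slide the loaded bottle tray home in its bench bay and swing the retaining arm shut

ROBOT

A 6-joint arm with a two-finger parallel gripper is mounted at the origin on a cart in front of the work surface, level with it; the furniture and walls round the work are solid. World frame = base frame: x ahead of the robot, y to its left, z up, the work surface at z = 0. Lengths are in m, angles in rad, forces in N, time in s.
With the tool pointing down it reaches from about 0.3 to 0.875 m from the base axis. Payload 6.4 kg.
Tool frame: the origin (TCP) lies on the centre line of the jaws, within the pads' length; the fingertips stand 11 mm ahead of it and the grasp point (between the pads) lies 8 mm behind it; x points along the fingers, y is the direction in which the jaws open and shut, and the axes are right-handed (so a half turn about x gives the same grasp; the last joint's range is limited). The gripper opens to 85 mm and grips with 20 to 120 N. Pads are 22 mm wide; open, the fingers measure 114 mm over their backs; the gripper's body (76 mm by 85 mm) begins 54 mm behind the grasp point. The pads swing forward as they close: fully open they stand 13 mm farther back than shut.
Start: joints at [-1.392, 0.181, 1.607, -0, 1.354, -0.206], TCP at [0.216, -0.533, 0.242] pointing down, gripper open.
Joint ranges: [-2.99, 2.99], [-0.89, 2.07], [0.3, 2.58], [-1.14, 4.28], [0, 2.63], [-3.12, 3.12]. Speed limits (rad/s): [2.57, 2.57, 3.01, 3.14, 3.14, 3.14].

INTERFACE

Orientations are given as a unit quaternion [w, x, y, z].
In Python, from bench import ctrl, camera, hand_in gives the robot as it stands. The module is installed in compiled form; this text tells all that it offers.
- The arm moves only by the tool drive_tool, never from a script. Its argument "increments" is a list of rows, each a list of 7 numbers: the shift along the tool's x, y, z in m, then the turn, a rotation vector about the tool's x, y, z in degrees, then the gripper's target within -1 to 1 (fully open at 1, half-way at 0, shut at -1). In form: [[dx, dy, dz, rx, ry, rz, claw], ...]. A call has 1 to 10 rows; each row shifts and turns the commanded pose from where the row before left it, along the tool's axes as they then stand; what a row does not reach is not made up. A row lasts 1/8 s, in which the tool goes at most 62.5 mm and 10.7 degrees, less where a joint would pass 70% of its speed; a pose out of reach is approached as far as the arm can. A call is refused whole if a number of a shift passes 0.0625 or a number of a turn 10.7, either way. A call with a gripper value outside its range is refused whole. The fingers move at their own pace and stop on an object; the grip force is fixed at half the most. Time passes only in rows, so rows that do not move let the fingers close. It gives the time, the measured TCP pose, the force and the opening at its end, in the units of the state.
- ctrl.get_obs(): the state, without advancing time (a new reading comes with each control period).
- camera(name): name is "side" or "top"; returns a dict with "img" (384x512x3 uint8, red, green, blue), "depth" (384x512 float32, m along the optical axis (not along the pixel's ray), 0 where there is no reading), "fx", "fy", "cx", "cy" (pixels), "k1" (the pictures are not rectified: a ray, as slopes to the right and down, at radius r is drawn at 1 + k1 r^2 times it, then the intrinsics apply), "world_from_camera" (4x4, takes a point from camera to world coordinates). Camera axes: x right, y down, z forward; pixel columns grow to the right and rows downward; lengths in m; the calibration is good to about 2 mm. A picture is of the moment at which its call begins.
- hand_in(): hands the job in, once; it reports no verdict.
The state is a dict: "time_s": time; "q": joint angles; "dq": joint speeds; "joint_efforts": joint torques, N m; "eef_pos": TCP position; "eef_rot": TCP orientation; "wrist_force": force on the tool from outside, world axes, zero at the start; "torque": the same for the moment, N m; "opening": opening from 0.0 (shut) to 1.0 (fully open).
Only numpy, scipy, OpenCV 4.12 (cv2) and the standard library are available. Lean on these libraries where they do the work, as an engineer would, in place of code of your own. Each camera call takes 0.05 s, during which the arm holds its last target.

TASK

Put the blue tray of bottles away in its steel bay: with the fingertips or the outside of the fingers, push the tray low on its long wall so that it slides without tipping between the two guides until it is fully home against the rubber bumpers, and then push the orange arm shut across its front, right up to its stop. Do not pinch or lift the tray, its bottles or the arm, keep the bottles standing upright in the tray, and leave the other things on the bench where they are.

Things in the scene. Friction and masses are not known exactly. Their poses are not given: they have to be found in the camera images.
- tray: loose blue open tray, rubber underside, three bottles in a row; 66 mm (its x) by 190 mm (y), walls 60 mm high, 3 mm thick, rim bead 2 mm out; origin at the centre of its underside. 0.6 to 1 kg, slides at 4 to 10 N. Push its long -x wall within 30 mm of the bench: pushed up at the bottles it tips. An upright gripper meets the bottles first: lean it back or lead with the outside of an open finger
- bay: steel bay fixed to the bench, open to its -x. Origin on the bench where the tray's origin is when home (axes alike: the tray enters along +x). Guides 25 mm high, inner faces at y = +-99 mm for the 190 mm tray, from x = -38 to +41 mm, flaring to y = +-114 mm at x = -86 mm. Rubber bumpers at y = +-62, z = 26 mm stop the tray's far wall at x = +33 mm; back plate behind them 72 mm high
- swing_arm (a joint): angle of the orange arm about its upright pivot: 0 = shut against its stop, lying along the bay's +y across the front of a tray that is home, 3 mm clear of its wall; grows as it swings out to the bay's -x (1.57 = straight along -x), up to 2.7. Starts open, stays where it is left, needs about 1 to 2 N at its tip
- swing_pivot (a point): pivot of the orange arm, on its axis at mid-height of the arm, 36.5 mm above the bench; fixed to the bay at x = -41, y = -124 mm
- swing_tip (a point): centre of the round tip (16 mm across) of the orange arm, 95 mm from the pivot; the arm is a bar 10 mm thick, 29.5 to 43.5 mm above the bench, passing over the guides. The point's y points from pivot to tip, its x to the side that faces the tray when shut, so the arm is pushed shut on its -x side
- bottle_a: bottle standing loose in the tray, in the +y compartment, a brown bottle with a blue cap, 56 mm across, 109 mm tall; origin at the centre of its underside, z up (3 mm above the tray's underside)
- bottle_b: bottle standing loose in the tray, in the middle compartment, a white plastic bottle, 52 mm across, 114 mm tall; origin at the centre of its underside, z up (3 mm above the tray's underside)
- bottle_c: bottle standing loose in the tray, in the -y compartment, a white plastic bottle, 50 mm across, 123 mm tall; origin at the centre of its underside, z up (3 mm above the tray's underside)
- amber_vial: bystander: small brown bottle with a white cap, 42 mm across, 87 mm tall, behind the bay; origin at the centre of its underside
- tip_box: bystander: closed clear pipette-tip box, 76 x 114 x 70 mm, to the left of the bay; origin at the centre of its underside
- stopper_1: bystander: red rubber stopper, 28 mm across, 27 mm high, to the left; origin at the centre of its underside
Not all that is in view belongs to the job. Of the things like the bottle_a, leave any that is green or turquoise; of the rest the larger one is meant.

How it is judged:
On the way, in this order (a step that is already met when the one before it is completed fails the run):
1. the tray is fully home in the bay, square and flat on the bench (x of tray in the frame of bay between -0.006 and 0.006 m and y of tray in the frame of bay between -0.008 and 0.008 m and angle between the x axis of tray and the x axis of bay, either way round below 0.06 rad and height (world z) of tray below 0.005 m and angle between tray's own z axis and vertical below 0.05 rad), for 0.2 s.
2. the arm is swung shut across the front of the tray (all of step 1 and value of joint swing_arm below 0.07 rad), for 0.2 s.
At the end, for the whole second after the job is handed in: The tray stands flat in the bay within 6 mm of fully home, within 8 mm of the middle and 0.06 rad of square, the orange arm is within 0.07 rad of its shut stop, all three bottles stand upright in the tray, and everything is at rest (all of step 2 and angle between each of bottle_a, bottle_b, bottle_c's own z axis and vertical below 0.08 rad and z of bottle_a in the frame of tray between -0.02 and 0.02 m and z of bottle_b in the frame of tray between -0.02 and 0.02 m and z of bottle_c in the frame of tray between -0.02 and 0.02 m and linear speed of each of tray, bottle_a, bottle_b, bottle_c below 0.02 m/s and velocity of joint swing_arm between -0.05 and 0.05 rad/s); the robot touches nothing.
It fails at once if the tray is tipped by more than 0.15 rad or lifted off the bench by more than 10 mm (angle between tray's own z axis and vertical above 0.15 rad or height (world z) of tray above 0.01 m).
It fails at once if a bottle is tipped by more than 0.25 rad or lifted out of the tray by more than 20 mm (angle between any of bottle_a, bottle_b, bottle_c's own z axis and vertical above 0.25 rad or z of any of bottle_a, bottle_b, bottle_c in the frame of tray above 0.023 m).
It fails at once if the fingers reach over the tray wall and touch the tray or a bottle there, as in gripping it (x of the grasp point in the frame of tray between -0.033 and 0.033 m and y of the grasp point in the frame of tray between -0.095 and 0.095 m and z of the grasp point in the frame of tray below 0.14 m and (contact force between the fingers and tray above 1 N or contact force between the fingers and bottle_a above 1 N or contact force between the fingers and bottle_b above 1 N or contact force between the fingers and bottle_c above 1 N)).
It fails at once if the orange arm is taken between the fingers (x of the grasp point in the frame of swing_tip between -0.004 and 0.004 m and y of the grasp point in the frame of swing_tip between -0.085 and 0.02 m and z of the grasp point in the frame of swing_tip below 0.016 m and contact force between the fingers and swing_arm above 1 N).
It fails at once if another thing on the bench is shifted by more than 15 mm or tipped (distance of any of amber_vial, tip_box, stopper_1 from where it was at the start of the episode above 0.015 m or angle between any of amber_vial, tip_box, stopper_1's own z axis and vertical above 0.2 rad).
It also fails if it takes over 72 s, if anything falls off the work surface, if the arm or the gripper's body presses on something with over 40 N, if the wrist force passes 120 N, or if a joint passes its speed limit or range.

## Working session

There is one attempt and no reset: what is moved stays moved. The work goes in short steps, Python scripts to look and compute and a tool call to move; the robot and the scene stay as the last step left them, time stands still between calls to the robot, and variables do not carry over. Pictures are saved under pics/ and viewed, and the job is handed in when it is done.

Besides the shell and the picture viewer there is one more tool, called after "Request:" as name(argument=value, ...) on one line, values as JSON. drive_tool: Moves the arm, as the interface text tells. Its arguments: {"type":"object","properties":{"increments":{"type":"array","items":{"type":"array","items":{"type":"number"}}}},"required":["increments"]}

```bash
mkdir -p pics
cat > h.py <<'E'
from bench import ctrl, camera, hand_in
import numpy as np, cv2
from scipy.spatial.transform import Rotation as R
def snap(n,f):
    c=camera(n); cv2.imwrite('pics/'+f,c['img'][:,:,::-1]); np.savez('/tmp/%s.npz'%n,**c); return c
def ray(c,u,v):
    xd=(u-c['cx'])/c['fx']; yd=(v-c['cy'])/c['fy']
    x,y=xd,yd
    for _ in range(20):
        s=1+c['k1']*(x*x+y*y); x,y=xd/s,yd/s
    return np.stack([x,y,np.ones_like(x)],-1)
def cloud(c):
    H,W=c['depth'].shape
    u,v=np.meshgrid(np.arange(W,dtype=float),np.arange(H,dtype=float))
    p=ray(c,u,v)*c['depth'][...,None]
    T=c['world_from_camera']; return p@T[:3,:3].T+T[:3,3]
def onplane(c,u,v,z):
    T=c['world_from_camera']; d=ray(c,np.float64(u),np.float64(v))@T[:3,:3].T
    o=T[:3,3]; return o+d*((z-o[2])/d[...,2])[...,None]
E
python3 - <<'E'
from h import *
for n in('side','top'):
    c=snap(n,n+'0.png'); print(n,c['fx'],c['fy'],c['cx'],c['cy'],c['k1']); print(np.round(c['world_from_camera'],3))
o=ctrl.get_obs(); print(o)
E
```

```text
side 495.7764427177272 495.7764427177272 253.9368637777289 188.61550977408956 0.02540868054088656
[[-0.885 -0.157  0.439  0.075]
 [-0.465  0.351 -0.813  1.186]
 [-0.026 -0.923 -0.383  0.452]
 [ 0.     0.     0.     1.   ]]
top 393.0722163714402 393.0722163714402 248.43763763026874 194.25849934798157 -0.05900899529459001
[[-0.023 -0.985  0.171  0.344]
 [-1.     0.026  0.015  0.341]
 [-0.019 -0.171 -0.985  0.945]
 [ 0.     0.     0.     1.   ]]
{'time_s': 0.1, 'q': array([-1.39231187e+00,  1.81478333e-01,  1.60792719e+00, -1.69227591e-05,
        1.35380041e+00, -2.06255202e-01]), 'dq': array([ 0.00045026, -0.00167463, -0.00149039,  0.00030614, -0.00020297,
       -0.00026658]), 'joint_efforts': array([ 3.25671399e-04, -4.45876300e+01, -3.52236986e+01, -2.45658057e-04,
        4.19065604e-03,  9.70827898e-06]), 'eef_pos': array([ 0.21575404, -0.5324577 ,  0.24145845]), 'eef_rot': array([ 0.13461941,  0.69406503,  0.13576023, -0.69406088]), 'wrist_force': array([-0.89593185, -0.08294319,  0.06938909]), 'torque': array([ 0.00719184, -0.01345197,  0.01298088]), 'opening': 0.9997956555550285}
```

View pics/side0.png

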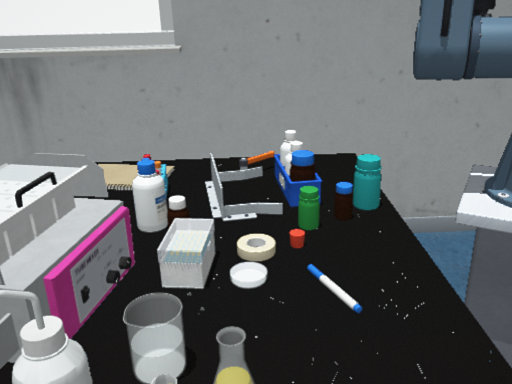

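View pics/top0.png

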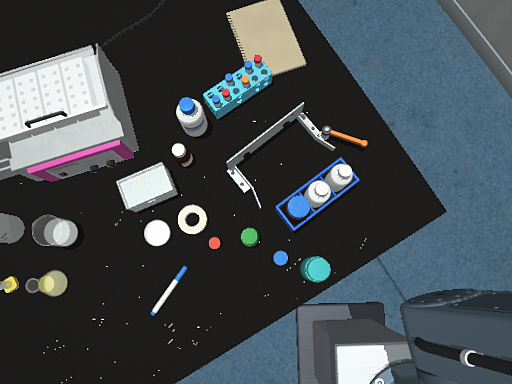

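Run:
```python
from h import *
c=dict(np.load('/tmp/top.npz')); P=cloud(c); img=c['img'].astype(int)
hsv=cv2.cvtColor(c['img'],cv2.COLOR_RGB2HSV)
# tray blue mask
m=((hsv[...,0]>105)&(hsv[...,0]<128)&(hsv[...,1]>150)&(hsv[...,2]>60)).astype(np.uint8)
m[:150]=0;m[240:]=0;m[:,:265]=0;m[:,370:]=0
p=P[m>0]; print('blue z pct',np.percentile(p[:,2],[1,10,50,90,99]).round(3), len(p))
s=p[(p[:,2]>0.05)&(p[:,2]<0.068)]
r=cv2.minAreaRect((s[:,:2]*1000).astype(np.float32)); print('rim rect mm',r, cv2.boxPoints(r).round(1).tolist())
# contour-based at plane z=.06
cs,_=cv2.findContours(m,cv2.RETR_EXTERNAL,cv2.CHAIN_APPROX_NONE); k=max(cs,key=cv2.contourArea)[:,0]
print(cv2.minAreaRect(k.astype(np.float32)))
q=onplane(c,k[:,0],k[:,1],0.06); r=cv2.minAreaRect((q[:,:2]*1000).astype(np.float32)); print('contour rect',r)
# orange arm
m=((hsv[...,0]>4)&(hsv[...,0]<20)&(hsv[...,1]>140)&(hsv[...,2]>120)).astype(np.uint8); m[:115]=0;m[155:]=0;m[:,:315]=0;m[:,375:]=0
p=P[m>0];print('orange',len(p),np.percentile(p[:,2],[5,50,95]).round(3)); ys,xs=np.nonzero(m)
q=onplane(c,xs,ys,0.0435); r=cv2.minAreaRect((q[:,:2]*1000).astype(np.float32)); print('arm',r,cv2.boxPoints(r).round(1).tolist())
# back plate
b=(P[...,2]>0.06)&(P[...,2]<0.08); b[:, :220]=0;b[:95]=0;b[175:]=0;b[:,312:]=0
p=P[b];r=cv2.minAreaRect((p[:,:2]*1000).astype(np.float32)); print('plate',len(p),r,cv2.boxPoints(r).round(1).tolist())
g=(P[...,2]>0.018)&(P[...,2]<0.032); g[:, :222]=0;g[:95]=0;g[210:]=0;g[:,350:]=0
v=c['img'].copy(); v[b]=[255,0,255]; v[g]=[0,255,0]; v=cv2.resize(v[80:260,200:400],None,fx=4,fy=4,interpolation=cv2.INTER_NEAREST); cv2.imwrite('pics/m1.png',v[:600,:800,::-1])
```

```text
blue z pct [-0.002  0.009  0.06   0.113  0.115] 1237
rim rect mm ((496.7870178222656, 196.15625), (69.9294204711914, 194.33120727539062), 35.6805305480957) [[411.70001220703125, 254.6999969482422], [525.0999755859375, 96.80000305175781], [581.9000244140625, 137.60000610351562], [468.5, 295.5]]
((316.5297546386719, 193.43865966796875), (31.461074829101562, 85.78630065917969), 52.43141174316406)
contour rect ((496.3055114746094, 197.7583770751953), (71.00381469726562, 198.98983764648438), 35.6773567199707)
orange 176 [0.038 0.044 0.046]
arm ((630.416748046875, 112.58392333984375), (92.26014709472656, 16.635944366455078), 70.31828308105469) [[607.0, 72.0], [622.7000122070312, 66.30000305175781], [653.7999877929688, 153.1999969482422], [638.0999755859375, 158.8000030517578]]
plate 292 ((657.3947143554688, 312.3221740722656), (167.0902099609375, 190.1302490234375), 2.602639675140381) [[569.5999755859375, 403.5], [578.2999877929688, 213.60000610351562], [745.2000122070312, 221.10000610351562], [736.5, 411.1000061035156]]
```

View pics/m1.png

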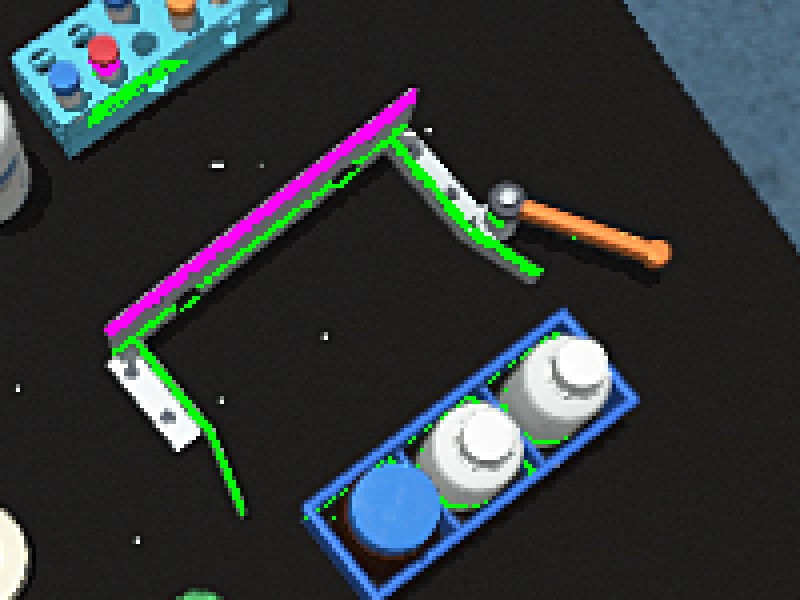

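Run:
```python
from h import *
c=dict(np.load('/tmp/top.npz')); P=cloud(c)
vv,uu=np.mgrid[:384,:512]; 
def at(u,v): return (uu*1.0>=u[0])&(uu<u[1])&(vv>=v[0])&(vv<v[1])
b=(P[...,2]>0.067)&(P[...,2]<0.078)&at((224,306),(98,172))&(vv> 98+ (306-uu)*0.3+0)
b&= ~((uu<270)&(vv<115))
p=P[b][:,:2]; l=cv2.fitLine((p*1000).astype(np.float32),cv2.DIST_HUBER,0,.01,.01).ravel()
d=l[:2]; print('plate dir',d,'pt',l[2:],len(p)); 
if d[0]>0: d=-d
ydir=d; 
t=(p*1000-l[2:])@d; print('ext',t.min(),t.max()); 
yaw=np.arctan2(-ydir[0],ydir[1]);print('bay yaw deg',np.degrees(yaw))
xd=np.array([np.cos(yaw),np.sin(yaw)]); yd=np.array([-np.sin(yaw),np.cos(yaw)])
ctr=l[2:]+(t.min()+t.max())/2*d; print('plate centre',ctr)
g=(P[...,2]>0.019)&(P[...,2]<0.031)&at((222,345),(95,212))
q=P[g][:,:2]*1000-ctr; X=q@xd; Y=q@yd
# print guides: bin by X
for a in range(-150,-10,8):
    s=(X>=a)&(X<a+8)
    print(a, [ (round(Y[s&k].mean(),1),round(Y[s&k].min(),1),round(Y[s&k].max(),1),int((s&k).sum())) if (s&k).any() else None for k in (Y>60,Y<-60)])
# low band near plate
```

```text
plate dir [ 0.60821915 -0.7937692 ] pt [641.5128  311.10083] 211
ext -114.76397108452352 115.46611642708059
bay yaw deg 37.460842
plate centre [641.29928826 311.37950074]
-150 [None, None]
-142 [None, None]
-134 [None, None]
-126 [(np.float64(115.0), np.float64(112.8), np.float64(116.6), 6), (np.float64(-119.2), np.float64(-144.9), np.float64(-112.9), 8)]
-118 [(np.float64(112.4), np.float64(109.9), np.float64(114.7), 6), (np.float64(-112.9), np.float64(-114.8), np.float64(-111.0), 8)]
-110 [(np.float64(109.7), np.float64(107.5), np.float64(111.7), 6), (np.float64(-110.0), np.float64(-111.9), np.float64(-107.7), 9)]
-102 [(np.float64(107.2), np.float64(104.8), np.float64(109.3), 6), (np.float64(-107.6), np.float64(-110.1), np.float64(-105.2), 7)]
-94 [(np.float64(105.4), np.float64(103.7), np.float64(106.8), 6), (np.float64(-106.8), np.float64(-119.9), np.float64(-103.2), 10)]
-86 [(np.float64(102.4), np.float64(100.8), np.float64(104.5), 5), (np.float64(-107.0), np.float64(-117.0), np.float64(-101.1), 11)]
-78 [(np.float64(100.8), np.float64(98.5), np.float64(103.1), 7), (np.float64
[... 394 characters left out ...]
1.4), np.float64(-103.2), np.float64(-99.9), 6)]
-46 [(np.float64(100.9), np.float64(99.6), np.float64(102.0), 5), (np.float64(-102.2), np.float64(-103.1), np.float64(-100.1), 6)]
-38 [(np.float64(100.7), np.float64(98.7), np.float64(102.5), 6), (np.float64(-101.7), np.float64(-103.8), np.float64(-100.0), 7)]
-30 [(np.float64(101.1), np.float64(99.7), np.float64(102.6), 6), (np.float64(-101.3), np.float64(-103.1), np.float64(-99.2), 9)]
-22 [(np.float64(100.3), np.float64(98.2), np.float64(102.4), 6), (np.float64(-101.4), np.float64(-102.8), np.float64(-100.3), 6)]
-14 [(np.float64(88.2), np.float64(60.7), np.float64(102.7), 9), (np.float64(-91.3), np.float64(-103.9), np.float64(-61.7), 11)]
```

```bash
cat >> h.py <<'E'
YAW=np.radians(37.46); B0=np.array([.6072,.2852,0])
XB=np.array([np.cos(YAW),np.sin(YAW),0]); YB=np.array([-np.sin(YAW),np.cos(YAW),0]); ZB=np.array([0,0,1.])
def b2w(x,y,z): return B0+x*XB+y*YB+z*ZB
def w2b(p): d=np.asarray(p)-B0; return np.stack([d@XB,d@YB,d@ZB],-1)
def Rq(q): return R.from_quat([q[1],q[2],q[3],q[0]])
def lean(deg,sgn,yawoff=0):
    t=np.radians(deg); Rz=R.from_euler('z',yawoff,degrees=True)
    x=Rz.apply(np.sin(t)*XB-np.cos(t)*ZB); y=Rz.apply(sgn*YB); return R.from_matrix(np.stack([x,y,np.cross(x,y)],1))
def plan(R1,p1,n=None,R0=None,p0=None,claw=1):
    "rows from the measured pose to target"
    o=ctrl.get_obs()
    if R0 is None: R0=Rq(o['eef_rot'])
    if p0 is None: p0=o['eef_pos']
    rv=(R0.inv()*R1).as_rotvec(degrees=True); dp=R1.apply([0,0,0])+p1-p0
    if n is None: n=int(np.ceil(max(np.linalg.norm(rv)/8,np.linalg.norm(dp)/.04)))
    for i in range(n):
        Ri=R0*R.from_rotvec(rv*i/n,degrees=True); d=Ri.inv().apply(dp/n)
        print([*map(float,np.round(d,4)),*map(float,np.round(rv/n,2)),claw])
    print('n',n,'rot total',rv.round(1),'dp',np.round(dp,4))
E
python3 - <<'E'
from h import *
o=ctrl.get_obs(); M=Rq(o['eef_rot']).as_matrix(); print('tool axes x,y,z cols\n',M.round(3))
for s in(1,-1):
    print(s,(Rq(o['eef_rot']).inv()*lean(40,s)).as_rotvec(degrees=True).round(1))
c=dict(np.load('/tmp/top.npz')); P=cloud(c)
for n,(u,v) in dict(turq=(316,268),smallbrown=(281,258),green=(249,237),stop=(214,243),vial=(180,151)).items():
    print(n,P[v,u].round(3),'bay',w2b(P[v,u]).round(3))
print('start bay',w2b(o['eef_pos']).round(3))
print('tray bay',w2b([.4968,.1962,0]).round(4))
# tall stuff map near
m=(P[...,2]>.02)&(c['depth']>0); 
q=w2b(P[m]); k=(q[:,0]<-180)&(q[:,0]>-400)&(abs(q[:,1])<.3)
E
```

```text
tool axes x,y,z cols
 [[-0.     0.375 -0.927]
 [ 0.002 -0.927 -0.375]
 [-1.    -0.002 -0.   ]]
1 [155.4  -7.5 -56.5]
-1 [-14.8  39.7  -5.3]
turq [0.329 0.216 0.111] bay [-0.263  0.114  0.111]
smallbrown [0.352 0.286 0.071] bay [-0.202  0.155  0.071]
green [0.399 0.355 0.081] bay [-0.123  0.182  0.081]
stop [0.391 0.437 0.027] bay [-0.079  0.252  0.027]
vial [0.596 0.506 0.09 ] bay [0.126 0.182 0.09 ]
start bay [-0.808 -0.411  0.241]
tray bay [-0.1418 -0.0035  0.    ]
```

Run:
```python
from h import *
plan(lean(40,-1),b2w(-.25,-.01,.16),n=20)
```

```text
[0.0041, -0.0267, -0.0216, -0.74, 1.99, -0.26, 1]
[0.005, -0.0264, -0.0218, -0.74, 1.99, -0.26, 1]
[0.0059, -0.0261, -0.0219, -0.74, 1.99, -0.26, 1]
[0.0068, -0.0258, -0.022, -0.74, 1.99, -0.26, 1]
[0.0076, -0.0255, -0.0221, -0.74, 1.99, -0.26, 1]
[0.0085, -0.0252, -0.0222, -0.74, 1.99, -0.26, 1]
[0.0094, -0.0248, -0.0222, -0.74, 1.99, -0.26, 1]
[0.0103, -0.0245, -0.0221, -0.74, 1.99, -0.26, 1]
[0.0112, -0.0242, -0.0221, -0.74, 1.99, -0.26, 1]
[0.012, -0.0238, -0.022, -0.74, 1.99, -0.26, 1]
[0.0129, -0.0235, -0.0219, -0.74, 1.99, -0.26, 1]
[0.0138, -0.0232, -0.0217, -0.74, 1.99, -0.26, 1]
[0.0146, -0.0228, -0.0215, -0.74, 1.99, -0.26, 1]
[0.0155, -0.0225, -0.0213, -0.74, 1.99, -0.26, 1]
[0.0163, -0.0221, -0.021, -0.74, 1.99, -0.26, 1]
[0.0171, -0.0218, -0.0207, -0.74, 1.99, -0.26, 1]
[0.018, -0.0214, -0.0204, -0.74, 1.99, -0.26, 1]
[0.0188, -0.0211, -0.02, -0.74, 1.99, -0.26, 1]
[0.0195, -0.0207, -0.0196, -0.74, 1.99, -0.26, 1]
[0.0203, -0.0204, -0.0192, -0.74, 1.99, -0.26, 1]
n 20 rot total [-14.8  39.7  -5.3] dp [ 0.1991  0.6577 -0.0815]
```

Request:
drive_tool(increments=[[0.004,-0.027,-0.022,-0.75,2,-0.25,1],[0.005,-0.026,-0.022,-0.75,2,-0.25,1],[0.006,-0.026,-0.022,-0.75,2,-0.25,1],[0.007,-0.026,-0.022,-0.75,2,-0.25,1],[0.008,-0.0255,-0.022,-0.75,2,-0.25,1],[0.0085,-0.025,-0.022,-0.75,2,-0.25,1],[0.0095,-0.025,-0.022,-0.75,2,-0.25,1],[0.0105,-0.0245,-0.022,-0.75,2,-0.25,1],[0.011,-0.024,-0.022,-0.75,2,-0.25,1],[0.012,-0.024,-0.022,-0.75,2,-0.25,1]])

```text
time_s: 1.35
eef_pos: [0.3157, -0.203, 0.1998]
eef_rot: [0.139, 0.791, 0.217, -0.555]
wrist_force: [0.3, 0.3, 0.3]
opening: 1.0
```

Request:
drive_tool(increments=[[0.013,-0.0235,-0.022,-0.75,2,-0.25,1],[0.014,-0.023,-0.0215,-0.75,2,-0.25,1],[0.0145,-0.023,-0.0215,-0.75,2,-0.25,1],[0.0155,-0.0225,-0.021,-0.75,2,-0.25,1],[0.0165,-0.022,-0.021,-0.75,2,-0.25,1],[0.017,-0.022,-0.0205,-0.75,2,-0.25,1],[0.018,-0.0215,-0.0205,-0.75,2,-0.25,1],[0.019,-0.021,-0.02,-0.75,2,-0.25,1],[0.0195,-0.0205,-0.0195,-0.75,2,-0.25,1],[0.02,-0.02,-0.019,-0.75,2,-0.25,1]])

```text
time_s: 2.6
eef_pos: [0.4146, 0.1249, 0.158]
eef_rot: [0.139, 0.86, 0.29, -0.397]
wrist_force: [-0.0, 0.8, -0.5]
opening: 1.003
```

Run:
```python
from h import *
c=snap('side','side1.png'); c=snap('top','top1.png')
o=ctrl.get_obs(); print(o['q'].round(3),w2b(o['eef_pos']).round(4),(Rq(o['eef_rot']).inv()*lean(40,-1)).as_rotvec(degrees=True).round(2),o['wrist_force'])
plan(lean(40,-1),b2w(-.225,-.01,.026),n=8)
```

```text
[-0.456 -0.441  2.502  0.819  0.911 -0.012] [-0.2505 -0.0077  0.1568] [ 0.43 -0.15 -0.  ] [-0.153392   -0.54739992 -0.33300932]
[0.0146, 0.0002, 0.0081, 0.05, -0.02, -0.0, 1]
[0.0146, 0.0002, 0.0081, 0.05, -0.02, -0.0, 1]
[0.0146, 0.0002, 0.0081, 0.05, -0.02, -0.0, 1]
[0.0146, 0.0003, 0.0081, 0.05, -0.02, -0.0, 1]
[0.0146, 0.0003, 0.0081, 0.05, -0.02, -0.0, 1]
[0.0146, 0.0003, 0.0081, 0.05, -0.02, -0.0, 1]
[0.0146, 0.0003, 0.0081, 0.05, -0.02, -0.0, 1]
[0.0146, 0.0003, 0.0081, 0.05, -0.02, -0.0, 1]
n 8 rot total [ 0.4 -0.1 -0. ] dp [ 0.0217  0.0137 -0.1308]
```

View pics/side1.png

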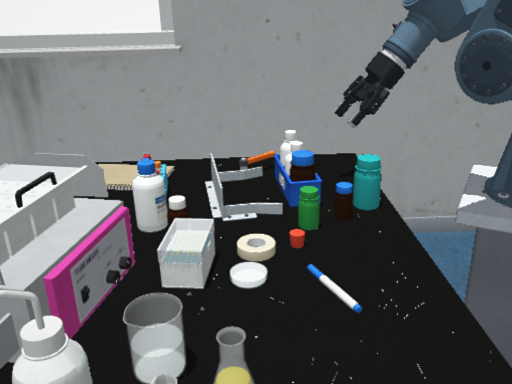

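View pics/top1.png

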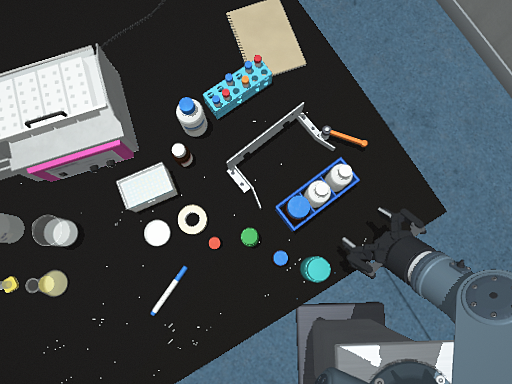

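Run:
```python
from h import *
c=dict(np.load('/tmp/top.npz')); P=cloud(c); o=ctrl.get_obs(); Rt=Rq(o['eef_rot'])
m=(P[...,2]>.11)&(c['depth']>0); q=Rt.inv().apply(P[m]-o['eef_pos'])
k=(abs(q[:,0])<.08)&(abs(q[:,1])<.08)&(abs(q[:,2])<.06); q=q[k]
for a in np.arange(-.08,.03,.008):
    s=(q[:,0]>=a)&(q[:,0]<a+.008)
    for t in(1,-1):
        z=q[s&(t*q[:,1]>0)]
        if len(z): print(round(a,3),t,len(z),'y',z[:,1].min().round(3),z[:,1].max().round(3),'z',z[:,2].min().round(3),z[:,2].max().round(3))
```

```text
-0.08 1 90 y 0.0 0.069 z -0.019 0.006
-0.08 -1 114 y -0.074 -0.0 z -0.02 0.013
-0.072 1 92 y 0.001 0.07 z -0.019 0.009
-0.072 -1 152 y -0.075 -0.001 z -0.02 0.015
-0.064 1 86 y 0.004 0.071 z -0.019 0.009
-0.064 -1 110 y -0.076 -0.0 z -0.018 0.015
-0.056 1 66 y 0.038 0.071 z -0.014 0.007
-0.056 -1 115 y -0.076 -0.039 z -0.015 0.01
-0.048 1 23 y 0.04 0.062 z -0.013 0.004
-0.048 -1 26 y -0.073 -0.045 z -0.016 -0.007
-0.04 1 35 y 0.04 0.055 z -0.014 0.008
-0.04 -1 22 y -0.059 -0.045 z -0.014 -0.0
-0.032 1 32 y 0.04 0.054 z -0.013 0.01
-0.032 -1 26 y -0.06 -0.046 z -0.013 0.003
-0.024 1 30 y 0.04 0.054 z -0.012 0.009
-0.024 -1 24 y -0.059 -0.046 z -0.013 0.004
-0.016 1 32 y 0.039 0.054 z -0.012 0.01
-0.016 -1 21 y -0.059 -0.045 z -0.011 0.003
-0.008 1 10 y 0.04 0.046 z -0.012 0.008
-0.008 -1 4 y -0.051 -0.044 z -0.011 -0.008
```

Run:
```python
from h import *
plan(lean(40,-1),b2w(-.210,-.013,.014),n=8)
```

```text
[0.0169, 0.0006, 0.0076, 0.05, -0.02, -0.0, 1]
[0.0169, 0.0006, 0.0076, 0.05, -0.02, -0.0, 1]
[0.0169, 0.0006, 0.0076, 0.05, -0.02, -0.0, 1]
[0.0169, 0.0006, 0.0076, 0.05, -0.02, -0.0, 1]
[0.0169, 0.0006, 0.0076, 0.05, -0.02, -0.0, 1]
[0.0169, 0.0006, 0.0076, 0.05, -0.02, -0.0, 1]
[0.0169, 0.0007, 0.0076, 0.05, -0.02, -0.0, 1]
[0.0169, 0.0007, 0.0076, 0.05, -0.02, -0.0, 1]
n 8 rot total [ 0.4 -0.1 -0. ] dp [ 0.0354  0.0204 -0.1428]
```

Request:
drive_tool(increments=[[0.017,0.0005,0.0075,0.05,0,0,1],[0.017,0.0005,0.0075,0.05,0,0,1],[0.017,0.0005,0.0075,0.05,0,0,1],[0.017,0.0005,0.0075,0.05,0,0,1],[0.017,0.0005,0.0075,0.05,0,0,1],[0.017,0.0005,0.0075,0.05,0,0,1],[0.016,0.0005,0.0075,0.05,0,0,1],[0,0,0,0,0,0,1]])

```text
time_s: 3.7
eef_pos: [0.4454, 0.1421, 0.0333]
eef_rot: [0.135, 0.859, 0.289, -0.399]
wrist_force: [-1.0, 0.4, -0.2]
opening: 1.003
```

Run:
```python
from h import *
c=snap('side','side2.png'); c=snap('top','top2.png')
v=np.vstack([cv2.resize(cv2.imread('pics/side2.png')[110:260,220:420],None,fx=2,fy=2),cv2.resize(cv2.imread('pics/top2.png')[120:270,250:450],None,fx=2,fy=2)]); cv2.imwrite('pics/m2.png',v)
o=ctrl.get_obs(); print(o['q'].round(3),w2b(o['eef_pos']).round(4),(Rq(o['eef_rot']).inv()*lean(40,-1)).as_rotvec(degrees=True).round(2),o['wrist_force'])
plan(lean(40,-1),b2w(-.190,-.013,.014),n=4)
```

```text
[-0.343  0.127  2.441  1.357  0.585 -0.611] [-0.2151 -0.0156  0.0345] [-0.03 -0.19 -0.29] [ 0.16932962 -0.10019662  0.05403023]
[0.008, -0.0007, -0.0015, -0.01, -0.05, -0.07, 1]
[0.008, -0.0007, -0.0015, -0.01, -0.05, -0.07, 1]
[0.008, -0.0007, -0.0015, -0.01, -0.05, -0.07, 1]
[0.008, -0.0007, -0.0015, -0.01, -0.05, -0.07, 1]
n 4 rot total [-0.  -0.2 -0.3] dp [ 0.0184  0.0173 -0.0205]
```

View pics/m2.png

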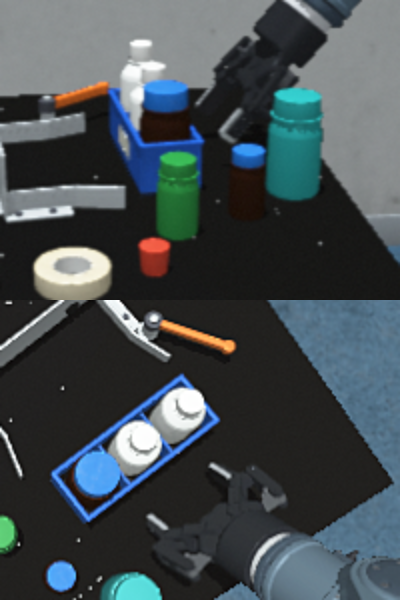

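Request:
drive_tool(increments=[[0.004,-0.0005,-0.001,0,0,0,1],[0.004,-0.0005,-0.001,0,0,0,1],[0.004,-0.0005,-0.001,0,0,0,1],[0.004,-0.0005,-0.001,0,0,0,1],[0.004,-0.0005,-0.001,0,0,0,1],[0.004,0,-0.001,0,0,0,1],[0.004,0,-0.001,0,0,0,1],[0.002,0,-0.001,0,0,0,1]])

```text
time_s: 4.8
eef_pos: [0.4647, 0.1599, 0.0162]
eef_rot: [0.136, 0.86, 0.289, -0.399]
wrist_force: [-0.1, 0.0, -0.2]
opening: 1.005
```

```bash
cat > st.py <<'E'
from h import *
o=ctrl.get_obs(); print(o['time_s'],o['q'].round(3),w2b(o['eef_pos']).round(4),'roterr',(Rq(o['eef_rot']).inv()*lean(40,-1)).as_rotvec(degrees=True).round(2),'Fbay',np.round([o['wrist_force']@XB,o['wrist_force']@YB,o['wrist_force'][2]],1))
E
python3 - <<'E'
import st
from h import *
plan(lean(40,-1),b2w(-.150,-.013,.014),n=10)
E
```

```text
4.8 [-0.261  0.234  2.383  1.496  0.535 -0.692] [-0.1894 -0.0128  0.0162] roterr [-0.01 -0.18 -0.28] Fbay [-0.1  0.1 -0.2]
[0.0027, 0.0, -0.0029, -0.0, -0.02, -0.03, 1]
[0.0027, 0.0, -0.0029, -0.0, -0.02, -0.03, 1]
[0.0027, 0.0, -0.0029, -0.0, -0.02, -0.03, 1]
[0.0027, 0.0, -0.0029, -0.0, -0.02, -0.03, 1]
[0.0027, 0.0, -0.0029, -0.0, -0.02, -0.03, 1]
[0.0027, 0.0, -0.0029, -0.0, -0.02, -0.03, 1]
[0.0027, 0.0, -0.0029, -0.0, -0.02, -0.03, 1]
[0.0027, 0.0, -0.0029, -0.0, -0.02, -0.03, 1]
[0.0027, 0.0, -0.0029, -0.0, -0.02, -0.03, 1]
[0.0027, 0.0, -0.0029, -0.0, -0.02, -0.03, 1]
n 10 rot total [-0.  -0.2 -0.3] dp [ 0.0314  0.0238 -0.0022]
```

Request:
drive_tool(increments=[[0.003,0,-0.002,0,0,0,1],[0.003,0,-0.002,0,0,0,1],[0.003,0,-0.002,0,-0.2,-0.3,1],[0.0026,0,-0.0031,0,0,0,1],[0.0026,0,-0.0031,0,0,0,1],[0.0026,0,-0.0031,0,0,0,1],[0.0026,0,-0.0031,0,0,0,1],[0.0026,0,-0.0031,0,0,0,1]])

```text
time_s: 5.8
eef_pos: [0.4881, 0.178, 0.0129]
eef_rot: [0.136, 0.858, 0.291, -0.401]
wrist_force: [-9.4, -7.8, 7.6]
opening: 0.999
```

Run:
```python
import st
from h import *
c=snap('side','side3.png'); c=snap('top','top3.png')
v=np.vstack([cv2.resize(cv2.imread('pics/side3.png')[110:260,220:420],None,fx=2,fy=2),cv2.resize(cv2.imread('pics/top3.png')[90:240,220:420],None,fx=2,fy=2)]); cv2.imwrite('pics/m3.png',v)
```

```text
5.8 [-0.185  0.284  2.315  1.511  0.498 -0.638] [-0.1597 -0.0127  0.0129] roterr [-0.03  0.12 -0.02] Fbay [-12.2  -0.5   7.6]
```

View pics/m3.png

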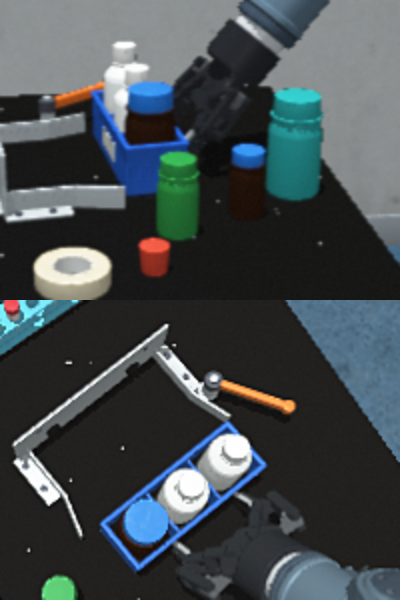

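```bash
cat >> h.py <<'E'
def tray(c):
    P=cloud(c); hsv=cv2.cvtColor(c['img'],cv2.COLOR_RGB2HSV)
    m=((hsv[...,0]>105)&(hsv[...,0]<128)&(hsv[...,1]>150)&(hsv[...,2]>60))&(P[...,2]>.05)&(P[...,2]<.068)
    q=w2b(P); m&=(abs(q[...,0]+.07)<.16)&(abs(q[...,1])<.12)
    s=q[m][:,:2]*1000; r=cv2.minAreaRect(s.astype(np.float32)); b=cv2.boxPoints(r)
    e=np.roll(b,-1,0)-b; l=e[np.argmax(np.linalg.norm(e,axis=1))]; l=l*np.sign(l[1])
    print('tray bay ctr',np.round(r[0],1),'size',np.round(r[1],1),'yawerr deg',round(float(np.degrees(np.arctan2(-l[0],l[1]))),2),'z',np.median(q[m][:,2]).round(4),len(s))
E
python3 - <<'E'
from h import *
for f in ['/tmp/top.npz']: tray(dict(np.load(f)))
E
```

```text
tray bay ctr [-122.3   -2.7] size [194.6  70.3] yawerr deg -0.09 z 0.06 548
```

Request:
drive_tool(increments=[[0.0026,-0.0002,-0.0031,0,0,0,1],[0.0026,-0.0002,-0.0031,0,0,0,1],[0.0026,-0.0002,-0.0031,0,0,0,1],[0.0026,-0.0002,-0.0031,0,0,0,1],[0.0026,-0.0002,-0.0031,0,0,0,1],[0.0026,-0.0002,-0.0031,0,0,0,1],[0.0026,-0.0002,-0.0031,0,0,0,1],[0.0026,-0.0002,-0.0031,0,0,0,1],[0.0026,-0.0002,-0.0031,0,0,0,1],[0.0026,-0.0002,-0.0031,0,0,0,1]])

```text
time_s: 7.15
eef_pos: [0.519, 0.204, 0.0128]
eef_rot: [0.136, 0.858, 0.291, -0.401]
wrist_force: [-9.0, -8.2, 7.9]
opening: 1.001
```

Run:
```python
import st
from h import *
c=snap('top','top4.png'); tray(c)
```

```text
7.15 [-0.094  0.335  2.23   1.517  0.452 -0.558] [-0.1194 -0.0108  0.0128] roterr [-0.04  0.12 -0.03] Fbay [-12.1  -1.    7.9]
tray bay ctr [-82.8  -1. ] size [195.3  70.1] yawerr deg -0.25 z 0.06 544
```

Tracking well: square, centred to 1 mm, steady force.

Request:
drive_tool(increments=[[0.0026,-0.0001,-0.0031,0,0,0,1],[0.0026,-0.0001,-0.0031,0,0,0,1],[0.0026,-0.0001,-0.0031,0,0,0,1],[0.0026,-0.0001,-0.0031,0,0,0,1],[0.0026,0,-0.0031,0,0,0,1],[0.0026,0,-0.0031,0,0,0,1],[0.0026,0,-0.0031,0,0,0,1],[0.0026,0,-0.0031,0,0,0,1],[0.0026,0,-0.0031,0,0,0,1],[0.0026,0,-0.0031,0,0,0,1]])

```text
time_s: 8.45
eef_pos: [0.5506, 0.2291, 0.0127]
eef_rot: [0.136, 0.858, 0.291, -0.401]
wrist_force: [-9.7, -8.2, 7.8]
opening: 1.003
```

Run:
```python
import st
from h import *
c=snap('top','top5.png'); tray(c)
```

```text
8.45 [-0.022  0.387  2.142  1.491  0.414 -0.464] [-0.0791 -0.0101  0.0127] roterr [-0.03  0.13  0.01] Fbay [-12.7  -0.6   7.8]
tray bay ctr [-42.3  -0.1] size [194.6  70.5] yawerr deg -0.12 z 0.0601 510
```

Request:
drive_tool(increments=[[0.0026,0,-0.0031,0,0,0,1],[0.0026,0,-0.0031,0,0,0,1],[0.0026,0,-0.0031,0,0,0,1],[0.0026,0,-0.0031,0,0,0,1],[0.0026,0,-0.0031,0,0,0,1],[0.0026,0,-0.0031,0,0,0,1],[0.0026,0,-0.0031,0,0,0,1],[0.0026,0,-0.0031,0,0,0,1],[0.0026,0,-0.0031,0,0,0,1]])

```text
time_s: 9.62
eef_pos: [0.5795, 0.2512, 0.0127]
eef_rot: [0.136, 0.858, 0.291, -0.401]
wrist_force: [-9.9, -7.5, 6.9]
opening: 0.996
```

Run:
```python
import st
from h import *
c=snap('top','top6.png'); tray(c)
```

```text
9.625 [ 0.031  0.435  2.059  1.444  0.387 -0.366] [-0.0427 -0.0101  0.0127] roterr [-0.04  0.12  0.02] Fbay [-12.4   0.1   6.9]
tray bay ctr [-5.9  0.3] size [ 70.4 194. ] yawerr deg 0.08 z 0.0598 489
```

Slow last steps, watching for the bumper's force rise.

Request:
drive_tool(increments=[[0.0013,0,-0.0015,0,0,0,1],[0.0013,0,-0.0015,0,0,0,1],[0,0,0,0,0,0,1]])

```text
time_s: 10.05
eef_pos: [0.5828, 0.2537, 0.0127]
eef_rot: [0.136, 0.858, 0.291, -0.401]
wrist_force: [-6.7, -4.9, 5.2]
opening: 1.001
```

Request:
drive_tool(increments=[[0.0007,0,-0.0008,0,0,0,1],[0,0,0,0,0,0,1]])

```text
time_s: 10.3
eef_pos: [0.5835, 0.2543, 0.0127]
eef_rot: [0.136, 0.858, 0.291, -0.401]
wrist_force: [-8.0, -6.3, 7.1]
opening: 1.0
```

Run:
```python
import st
from h import *
c=snap('top','top7.png'); tray(c)
```

```text
10.3 [ 0.038  0.441  2.048  1.437  0.383 -0.352] [-0.0376 -0.0102  0.0127] roterr [-0.03  0.11  0.02] Fbay [-10.2  -0.1   7.1]
tray bay ctr [-0.7  0.1] size [ 70.7 193.9] yawerr deg 0.12 z 0.06 492
```

Request:
drive_tool(increments=[[0.0007,0,-0.0008,0,0,0,1],[0,0,0,0,0,0,1]])

```text
time_s: 10.6
eef_pos: [0.5844, 0.2549, 0.0127]
eef_rot: [0.136, 0.858, 0.291, -0.401]
wrist_force: [-8.4, -6.3, 7.4]
opening: 1.0
```

Request:
drive_tool(increments=[[0.0007,0,-0.0008,0,0,0,1],[0,0,0,0,0,0,1]])

```text
time_s: 10.85
eef_pos: [0.5852, 0.2556, 0.0127]
eef_rot: [0.136, 0.858, 0.291, -0.401]
wrist_force: [-9.3, -6.5, 6.6]
opening: 0.999
```

Request:
drive_tool(increments=[[0.0007,0,-0.0008,0,0,0,1],[0,0,0,0,0,0,1]])

```text
time_s: 11.1
eef_pos: [0.5861, 0.2562, 0.0126]
eef_rot: [0.136, 0.858, 0.291, -0.401]
wrist_force: [-8.5, -6.4, 7.6]
opening: 1.003
```

Request:
drive_tool(increments=[[0.0007,0,-0.0008,0,0,0,1],[0,0,0,0,0,0,1]])

```text
time_s: 11.35
eef_pos: [0.5869, 0.2568, 0.0126]
eef_rot: [0.136, 0.858, 0.291, -0.401]
wrist_force: [-8.9, -7.4, 7.9]
opening: 0.997
```

Run:
```python
import st
from h import *
c=snap('top','top8.png'); tray(c)
cv2.imwrite('pics/m8.png',cv2.resize(cv2.imread('pics/top8.png')[90:240,200:400],None,fx=4,fy=4))
```

```text
11.35 [ 0.044  0.447  2.038  1.43   0.381 -0.34 ] [-0.0333 -0.0102  0.0126] roterr [-0.04  0.1   0.02] Fbay [-11.6  -0.5   7.9]
tray bay ctr [5.1 0.6] size [193.4  73.2] yawerr deg -0.0 z 0.0599 490
```

View pics/m8.png

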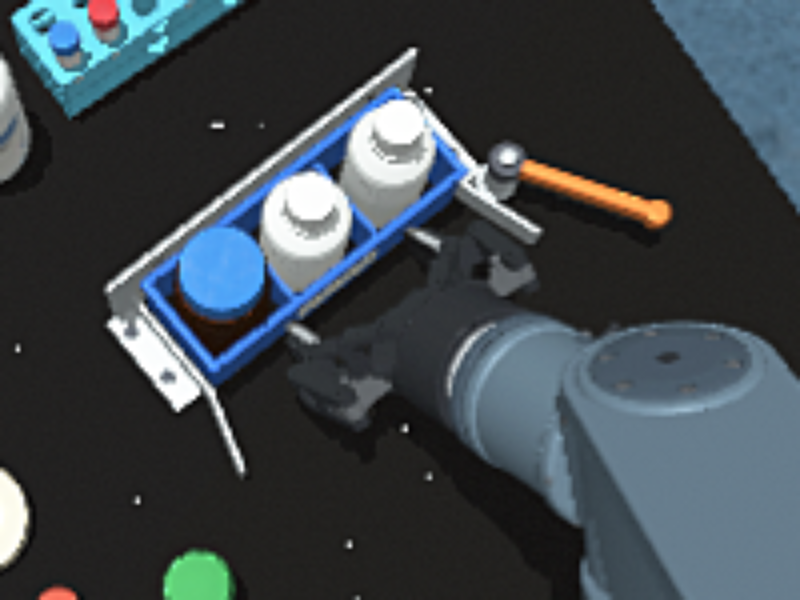

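Request:
drive_tool(increments=[[0.0007,0,-0.0008,0,0,0,1],[0,0,0,0,0,0,1]])

```text
time_s: 11.65
eef_pos: [0.5873, 0.2572, 0.0126]
eef_rot: [0.136, 0.858, 0.291, -0.401]
wrist_force: [-13.3, -11.6, 13.0]
opening: 0.997
```

Request:
drive_tool(increments=[[0.0007,0,-0.0008,0,0,0,1],[0,0,0,0,0,0,1]])

```text
time_s: 11.9
eef_pos: [0.5875, 0.2573, 0.0124]
eef_rot: [0.136, 0.858, 0.291, -0.402]
wrist_force: [-23.1, -17.5, 21.7]
opening: 1.001
```

Request:
drive_tool(increments=[[-0.0013,0,0.0015,0,0,0,1],[-0.0026,0,0.0031,0,0,0,1],[-0.0039,0,0.0046,0,0,0,1],[-0.0064,0,0.0077,0,0,0,1],[-0.0064,0,0.0077,0,0,0,1],[-0.0064,0,0.0077,0,0,0,1],[-0.0064,0,0.0077,0,0,0,1],[-0.0064,0,0.0077,0,0,0,1]])

```text
time_s: 12.9
eef_pos: [0.5399, 0.2202, 0.0131]
eef_rot: [0.136, 0.858, 0.291, -0.4]
wrist_force: [-0.4, -0.5, 0.4]
opening: 1.0
```

Run:
```python
import st
from h import *
c=snap('top','top9.png'); tray(c); P=cloud(c)
hsv=cv2.cvtColor(c['img'],cv2.COLOR_RGB2HSV)
v=c['img'][115:145,315:340]; print(P[124:134:2,322:334:2,2].round(3))
print(w2b(P[128,327]).round(4),w2b(P[129,326]).round(4))
m=((hsv[...,0]>4)&(hsv[...,0]<20)&(hsv[...,1]>140)&(hsv[...,2]>120)); m[:115]=0;m[155:]=0;m[:,:315]=0;m[:,375:]=0
ys,xs=np.nonzero(m); q=w2b(onplane(c,xs,ys,0.0435))[:,:2]*1000; r=cv2.minAreaRect(q.astype(np.float32)); print(r,cv2.boxPoints(r).round(1).tolist())
l=cv2.fitLine(q.astype(np.float32),cv2.DIST_L2,0,.01,.01).ravel(); print(l)
```

```text
12.9 [-0.047  0.369  2.173  1.508  0.428 -0.504] [-0.093  -0.0106  0.0131] roterr [-0.01  0.01 -0.01] Fbay [-0.7 -0.1  0.4]
tray bay ctr [5.1 0.2] size [ 72.7 193.8] yawerr deg 0.03 z 0.06 490
[[ 0.002  0.001 -0.002 -0.     0.002  0.004]
 [-0.002  0.041  0.045  0.043  0.     0.   ]
 [-0.001  0.045  0.05   0.047  0.046 -0.001]
 [ 0.04   0.048  0.047  0.051  0.045  0.045]
 [ 0.035  0.045  0.044  0.046  0.044  0.044]]
[-0.0361 -0.1257  0.0501] [-0.0361 -0.123   0.048 ]
((-86.55134582519531, -151.16091918945312), (92.24689483642578, 17.342058181762695), 33.385963439941406) [[-129.8000030517578, -169.3000030517578], [-120.30000305175781, -183.8000030517578], [-43.29999923706055, -133.0], [-52.79999923706055, -118.5]]
[   0.85506666    0.5185181   -87.668      -153.49191   ]
```

```bash
sed -i 's/^YAW=.*/YAW=np.radians(37.46); B0=np.array([.6072+.0045*.794,.2852+.0045*.608,0])/' h.py
python3 - <<'E'
from h import *
R0=lean(40,-1); R1=lean(25,-1)
p0=ctrl.get_obs()['eef_pos']; pA=b2w(-.115,-.02,.13); pB=b2w(-.09,-.200,.12); pC=b2w(-.09,-.200,.042)
plan(R0,pA,n=6,claw=0)
plan(R1,pB,n=8,R0=R0,p0=pA,claw=-1)
plan(R1,pC,n=5,R0=R1,p0=pB,claw=-1)
E
```

```text
[-0.0168, 0.0016, -0.0105, -0.01, 0.01, 0.0, 0]
[-0.0168, 0.0016, -0.0105, -0.01, 0.01, 0.0, 0]
[-0.0168, 0.0016, -0.0105, -0.01, 0.01, 0.0, 0]
[-0.0168, 0.0016, -0.0105, -0.01, 0.01, 0.0, 0]
[-0.0168, 0.0016, -0.0105, -0.01, 0.01, 0.0, 0]
[-0.0168, 0.0016, -0.0105, -0.01, 0.01, 0.0, 0]
n 6 rot total [-0.   0.1  0. ] dp [-0.0071 -0.0178  0.1174]
[0.003, 0.0225, -0.0016, 0.0, -1.88, -0.0, -1]
[0.0029, 0.0225, -0.0017, 0.0, -1.88, -0.0, -1]
[0.0029, 0.0225, -0.0018, 0.0, -1.88, -0.0, -1]
[0.0028, 0.0225, -0.0019, 0.0, -1.88, -0.0, -1]
[0.0027, 0.0225, -0.002, 0.0, -1.88, -0.0, -1]
[0.0027, 0.0225, -0.0021, 0.0, -1.88, -0.0, -1]
[0.0026, 0.0225, -0.0021, 0.0, -1.88, -0.0, -1]
[0.0025, 0.0225, -0.0022, 0.0, -1.88, -0.0, -1]
n 8 rot total [  0. -15.  -0.] dp [ 0.1293 -0.1277 -0.01  ]
[0.0141, 0.0, 0.0066, 0.0, 0.0, 0.0, -1]
[0.0141, 0.0, 0.0066, 0.0, 0.0, 0.0, -1]
[0.0141, 0.0, 0.0066, 0.0, 0.0, 0.0, -1]
[0.0141, 0.0, 0.0066, 0.0, 0.0, 0.0, -1]
[0.0141, 0.0, 0.0066, 0.0, 0.0, 0.0, -1]
n 5 rot total [0. 0. 0.] dp [ 0.     0.    -0.078]
```

Request:
drive_tool(increments=[[-0.01,0.001,-0.0063,0,0,0,1],[-0.01,0.001,-0.0063,0,0,0,1],[-0.01,0.001,-0.0063,0,0,0,1],[-0.01,0.001,-0.0063,0,0,0,0],[-0.01,0.001,-0.0063,0,0,0,-1],[-0.01,0.001,-0.0063,0,0,0,-1],[-0.01,0.001,-0.0063,0,0,0,-1],[-0.01,0.001,-0.0063,0,0,0,-1],[-0.01,0.001,-0.0063,0,0,0,-1],[-0.01,0.001,-0.0063,0,0,0,-1]])

```text
time_s: 14.2
eef_pos: [0.5335, 0.2029, 0.1305]
eef_rot: [0.136, 0.858, 0.291, -0.4]
wrist_force: [0.7, -0.4, -0.7]
opening: -0.002
```

Request:
drive_tool(increments=[[0.0023,0.018,-0.0013,0,-1.5,0,-1],[0.0023,0.018,-0.0013,0,-1.5,0,-1],[0.0023,0.018,-0.0014,0,-1.5,0,-1],[0.0023,0.018,-0.0015,0,-1.5,0,-1],[0.0022,0.018,-0.0016,0,-1.5,0,-1],[0.0022,0.018,-0.0016,0,-1.5,0,-1],[0.0021,0.018,-0.0017,0,-1.5,0,-1],[0.0021,0.018,-0.0017,0,-1.5,0,-1],[0.002,0.018,-0.0018,0,-1.5,0,-1],[0.002,0.018,-0.0018,0,-1.5,0,-1]])

```text
time_s: 15.45
eef_pos: [0.6633, 0.075, 0.1202]
eef_rot: [0.172, 0.798, 0.271, -0.509]
wrist_force: [0.2, -1.0, -1.5]
opening: 0.0
```

Run:
```python
import st
from h import *
plan(lean(25,-1),b2w(-.09,-.2,.042),n=8,claw=-1)
c=snap('top','top10.png'); c=snap('side','side10.png')
v=np.vstack([cv2.resize(cv2.imread('pics/side10.png')[70:220,180:380],None,fx=2,fy=2),cv2.resize(cv2.imread('pics/top10.png')[60:210,230:430],None,fx=2,fy=2)]); cv2.imwrite('pics/m10.png',v)
```

```text
15.45 [-0.219  0.331  1.755  0.458  0.819  0.422] [-0.0879 -0.201   0.1202] roterr [-0.02 15.08  0.03] Fbay [-0.5 -0.9 -1.5]
[0.0088, -0.0001, 0.0044, -0.0, 0.01, 0.0, -1]
[0.0088, -0.0001, 0.0044, -0.0, 0.01, 0.0, -1]
[0.0088, -0.0001, 0.0044, -0.0, 0.01, 0.0, -1]
[0.0088, -0.0001, 0.0044, -0.0, 0.01, 0.0, -1]
[0.0088, -0.0001, 0.0044, -0.0, 0.01, 0.0, -1]
[0.0088, -0.0001, 0.0044, -0.0, 0.01, 0.0, -1]
[0.0087, -0.0001, 0.0044, -0.0, 0.01, 0.0, -1]
[0.0087, -0.0001, 0.0044, -0.0, 0.01, 0.0, -1]
n 8 rot total [-0.   0.1  0. ] dp [-0.0023 -0.0005 -0.0782]
```

View pics/m10.png

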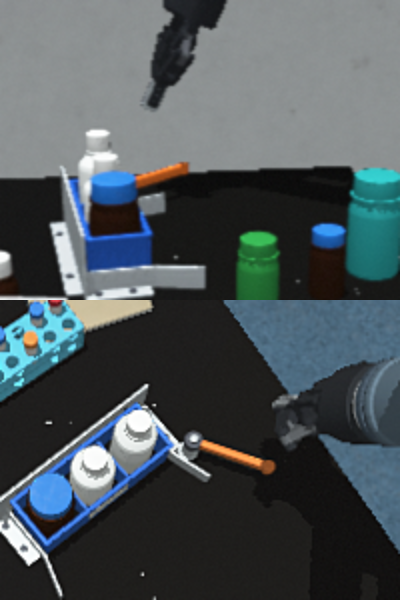

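Request:
drive_tool(increments=[[0.009,0,0.0045,0,0,0,-1],[0.009,0,0.0045,0,0,0,-1],[0.009,0,0.0045,0,0,0,-1],[0.009,0,0.0045,0,0,0,-1],[0.009,0,0.0045,0,0,0,-1],[0.009,0,0.0045,0,0,0,-1],[0.009,0,0.0045,0,0,0,-1],[0.007,0,0.003,0,0,0,-1],[0,0,0,0,0,0,-1]])

```text
time_s: 16.68
eef_pos: [0.6613, 0.0745, 0.0415]
eef_rot: [0.172, 0.798, 0.271, -0.509]
wrist_force: [0.4, 0.6, -0.2]
opening: -0.001
```

Run:
```python
import st
from h import *
c=snap('top','top11.png'); P=cloud(c); o=ctrl.get_obs(); Rt=Rq(o['eef_rot'])
m=(P[...,2]>.015)&(c['depth']>0); q=Rt.inv().apply(P[m]-o['eef_pos']); k=(abs(q[:,0])<.03)&(abs(q[:,1])<.03)&(abs(q[:,2])<.03); q=q[k]
print(q.min(0).round(3),q.max(0).round(3))
cv2.imwrite('pics/m11.png',cv2.resize(cv2.imread('pics/top11.png')[60:210,230:430],None,fx=3,fy=3))
# waypoints
piv=np.array([-41,-124.]); r=72
for f in [2.116,2.0,1.85,1.7,1.55,1.4,1.2,1.0,.8,.6,.4,.2,.1,0]:
    d=np.array([-np.sin(f),np.cos(f)]); n=np.array([-np.cos(f),-np.sin(f)])
    e=5+12*abs(np.cos(f))+14.5*abs(np.sin(f)); w=piv+r*d+e*n; print(f,'TCP bay',(w-[5,0]).round(1))
```

```text
16.675 [-0.221  0.46   1.778  0.536  0.688  0.315] [-0.0897 -0.2002  0.0415] roterr [-0.04 15.06  0.06] Fbay [ 0.7  0.2 -0.2]
[-0.028 -0.017 -0.012] [ 0.011  0.007 -0.004]
2.116 TCP bay [ -95.3 -181.5]
2.0 TCP bay [-101.8 -175. ]
1.85 TCP bay [-109.1 -165.2]
1.7 TCP bay [-114.7 -154. ]
1.55 TCP bay [-118.4 -142.2]
1.4 TCP bay [-120.6 -132.8]
1.2 TCP bay [-121.4 -119.2]
1.0 TCP bay [-119.4 -105. ]
0.8 TCP bay [-114.2  -90.9]
0.6 TCP bay [-105.7  -77.6]
0.4 TCP bay [-94.  -66.1]
0.2 TCP bay [-79.6 -57.3]
0.1 TCP bay [-71.5 -54.2]
0 TCP bay [-63. -52.]
```

View pics/m11.png

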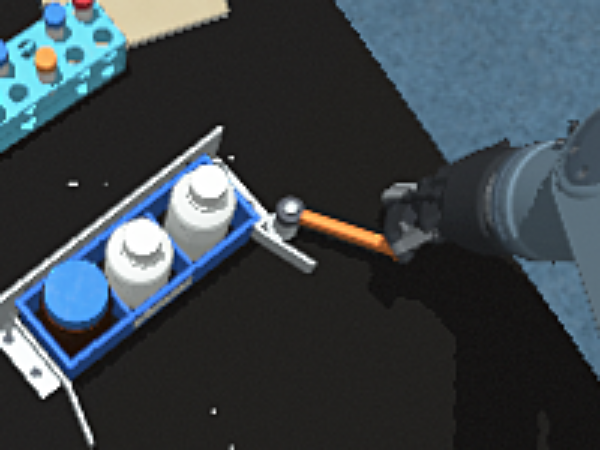

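Request:
drive_tool(increments=[[-0.0006,-0.0047,0.0013,0,0,0,-1],[-0.0006,-0.0047,0.0013,0,0,0,-1],[-0.0006,-0.0047,0.0013,0,0,0,-1],[-0.0006,-0.0047,0.0013,0,0,0,-1],[-0.0014,-0.0033,0.0029,0,0,0,-1],[-0.0014,-0.0033,0.0029,0,0,0,-1],[-0.0015,-0.0049,0.0033,0,0,0,-1],[-0.0015,-0.0049,0.0033,0,0,0,-1],[-0.0012,-0.0056,0.0025,0,0,0,-1],[-0.0012,-0.0056,0.0025,0,0,0,-1]])

```text
time_s: 17.98
eef_pos: [0.6134, 0.0962, 0.0425]
eef_rot: [0.173, 0.799, 0.271, -0.509]
wrist_force: [0.6, -1.4, -0.9]
opening: -0.004
```

```bash
cat >> h.py <<'E'
def arm(c):
    hsv=cv2.cvtColor(c['img'],cv2.COLOR_RGB2HSV)
    q=w2b(onplane(c,*np.meshgrid(np.arange(512.),np.arange(384.)),0.0435))*1000
    m=((hsv[...,0]>4)&(hsv[...,0]<20)&(hsv[...,1]>140)&(hsv[...,2]>100))&(np.hypot(q[...,0]+41,q[...,1]+124)<112)
    s=q[m][:,:2]-[-41,-124]; mu=s.mean(0); print('arm ang rad',round(float(np.arctan2(-mu[0],mu[1])),3),len(s),'mean',mu.round(1))
E
python3 - <<'E'
import st
from h import *
c=snap('top','top12.png'); arm(c); arm(dict(np.load('/tmp/top.npz'))); tray(c)
cv2.imwrite('pics/m12.png',cv2.resize(cv2.imread('pics/top12.png')[60:210,230:430],None,fx=3,fy=3))
E
```

```text
17.975 [-0.199  0.377  1.902  0.559  0.643  0.302] [-0.1145 -0.1538  0.0425] roterr [-1.000e-02  1.501e+01  0.000e+00] Fbay [-0.4 -1.5 -0.9]
arm ang rad 1.662 145 mean [-45.6  -4.2]
arm ang rad 1.662 145 mean [-45.6  -4.2]
tray bay ctr [0.8 0.5] size [194.  73.] yawerr deg -0.03 z 0.06 515
```

View pics/m12.png

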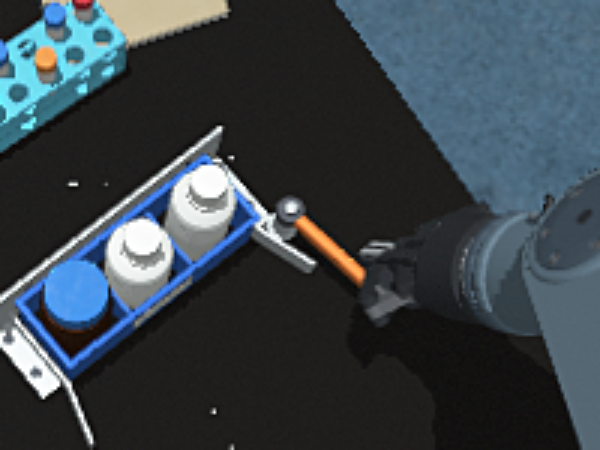

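Request:
drive_tool(increments=[[-0.0008,-0.0058,0.0018,0,0,0,-1],[-0.0008,-0.0058,0.0018,0,0,0,-1],[-0.0005,-0.0047,0.001,0,0,0,-1],[-0.0005,-0.0047,0.001,0,0,0,-1],[-0.0002,-0.0068,0.0004,0,0,0,-1],[-0.0002,-0.0068,0.0004,0,0,0,-1],[0.0004,-0.0071,-0.0009,0,0,0,-1],[0.0004,-0.0071,-0.0009,0,0,0,-1],[0.0011,-0.007,-0.0024,0,0,0,-1],[0.0011,-0.007,-0.0024,0,0,0,-1]])

```text
time_s: 19.27
eef_pos: [0.5755, 0.1465, 0.0425]
eef_rot: [0.173, 0.799, 0.271, -0.509]
wrist_force: [1.2, -1.1, -0.3]
opening: -0.0
```

Run:
```python
import st
from h import *
c=snap('top','top13.png'); arm(c); tray(c)
cv2.imwrite('pics/m13.png',cv2.resize(cv2.imread('pics/top13.png')[60:210,230:430],None,fx=3,fy=3))
```

```text
19.275 [-0.108  0.319  1.985  0.556  0.585  0.38 ] [-0.114  -0.0908  0.0425] roterr [-1.000e-02  1.502e+01  1.000e-02] Fbay [ 0.3 -1.7 -0.3]
arm ang rad 0.884 182 mean [-44.9  36.9]
tray bay ctr [0.8 0.2] size [194.   72.9] yawerr deg -0.08 z 0.0599 510
```

View pics/m13.png

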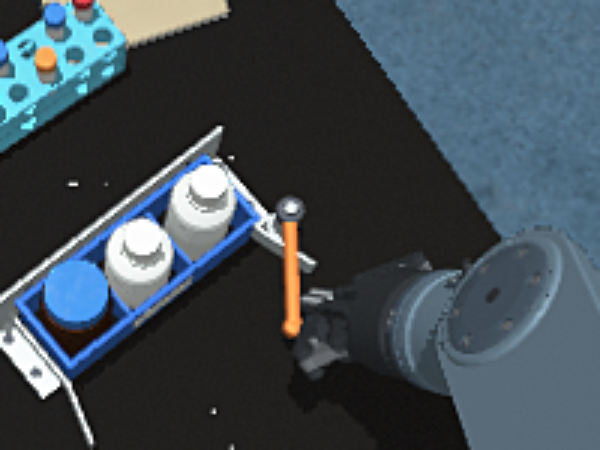

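Request:
drive_tool(increments=[[0.0018,-0.0066,-0.0038,0,0,0,-1],[0.0018,-0.0066,-0.0038,0,0,0,-1],[0.0016,-0.0038,-0.0035,0,0,0,-1],[0.0016,-0.0038,-0.0035,0,0,0,-1],[0.0016,-0.0038,-0.0035,0,0,0,-1],[0.002,-0.0029,-0.0043,0,0,0,-1],[0.002,-0.0029,-0.0043,0,0,0,-1],[0.002,-0.0029,-0.0043,0,0,0,-1]])

```text
time_s: 20.32
eef_pos: [0.5827, 0.1936, 0.0426]
eef_rot: [0.172, 0.799, 0.271, -0.509]
wrist_force: [0.6, -1.2, -0.5]
opening: -0.0
```

Run:
```python
import st
from h import *
c=snap('top','top14.png'); arm(c); tray(c)
cv2.imwrite('pics/m14.png',cv2.resize(cv2.imread('pics/top14.png')[60:210,230:430],None,fx=3,fy=3))
```

```text
20.325 [-0.007  0.346  1.946  0.513  0.557  0.511] [-0.0797 -0.0578  0.0426] roterr [-1.000e-02  1.502e+01  1.000e-02] Fbay [-0.3 -1.3 -0.5]
arm ang rad 0.281 181 mean [-16.5  57.2]
tray bay ctr [0.9 0.3] size [193.6  72.8] yawerr deg -0.02 z 0.06 487
```

View pics/m14.png

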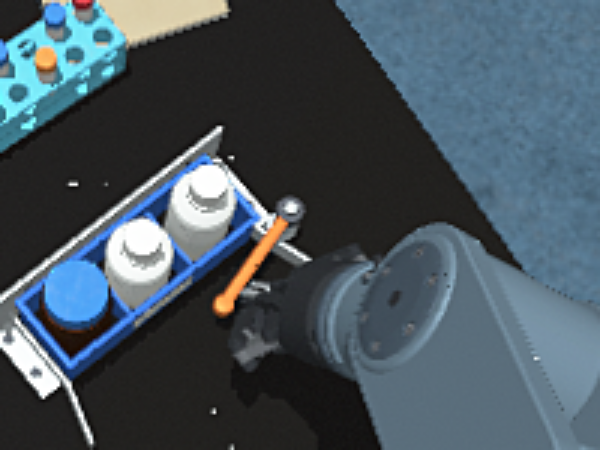

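Request:
drive_tool(increments=[[0.0013,-0.001,-0.0027,0,0,0,-1],[0.0013,-0.001,-0.0027,0,0,0,-1],[0.0013,-0.001,-0.0027,0,0,0,-1],[0.0013,-0.0005,-0.0027,0,0,0,-1],[0,0,0,0,0,0,-1]])

```text
time_s: 21.0
eef_pos: [0.5901, 0.2035, 0.0425]
eef_rot: [0.173, 0.799, 0.271, -0.509]
wrist_force: [-0.1, -0.7, 0.1]
opening: 0.006
```

Request:
drive_tool(increments=[[0.0006,0,-0.0014,0,0,0,-1],[0,0,0,0,0,0,-1]])

```text
time_s: 21.25
eef_pos: [0.5911, 0.2044, 0.0425]
eef_rot: [0.172, 0.799, 0.271, -0.509]
wrist_force: [-0.5, -0.5, -0.5]
opening: 0.002
```

Run:
```python
import st
from h import *
c=snap('top','top15.png'); arm(c); tray(c)
```

```text
21.25 [0.015 0.365 1.918 0.497 0.557 0.546] [-0.0665 -0.0544  0.0425] roterr [-1.000e-02  1.502e+01  2.000e-02] Fbay [-0.7 -0.1 -0.5]
arm ang rad 0.106 174 mean [-6.4 59.8]
tray bay ctr [0.6 0.6] size [193.1  73.2] yawerr deg -0.17 z 0.06 489
```

Request:
drive_tool(increments=[[0.0006,0,-0.0014,0,0,0,-1],[0.0006,0,-0.0014,0,0,0,-1],[0,0,0,0,0,0,-1]])

```text
time_s: 21.68
eef_pos: [0.5936, 0.2062, 0.0425]
eef_rot: [0.172, 0.799, 0.271, -0.509]
wrist_force: [-0.9, 0.2, -0.3]
opening: 0.003
```

Request:
drive_tool(increments=[[0.0006,0,-0.0014,0,0,0,-1],[0,0,0,0,0,0,-1]])

```text
time_s: 21.92
eef_pos: [0.5949, 0.2071, 0.0426]
eef_rot: [0.173, 0.799, 0.271, -0.509]
wrist_force: [-2.1, -0.6, -0.2]
opening: -0.0
```

Request:
drive_tool(increments=[[0.0006,0,-0.0014,0,0,0,-1],[0,0,0,0,0,0,-1]])

```text
time_s: 22.18
eef_pos: [0.5961, 0.208, 0.0427]
eef_rot: [0.173, 0.799, 0.271, -0.509]
wrist_force: [-0.9, 0.4, -0.2]
opening: 0.001
```

Run:
```python
import st
from h import *
c=snap('top','top16.png'); arm(c); tray(c)
```

```text
22.175 [0.022 0.375 1.904 0.491 0.558 0.56 ] [-0.0602 -0.0546  0.0427] roterr [-0.   15.01  0.  ] Fbay [-0.4  0.9 -0.2]
arm ang rad 0.033 174 mean [-1.9 57.6]
tray bay ctr [0.5 0. ] size [ 72.9 194.2] yawerr deg 0.03 z 0.0601 491
```

Nearly shut; continue until the stop shows in the force.

Request:
drive_tool(increments=[[0.0006,0,-0.0014,0,0,0,-1],[0,0,0,0,0,0,-1]])

```text
time_s: 22.48
eef_pos: [0.5973, 0.2089, 0.0427]
eef_rot: [0.173, 0.799, 0.271, -0.509]
wrist_force: [-1.2, -0.2, -0.2]
opening: -0.002
```

Request:
drive_tool(increments=[[0.0006,0,-0.0014,0,0,0,-1],[0,0,0,0,0,0,-1]])

```text
time_s: 22.72
eef_pos: [0.5976, 0.2093, 0.0425]
eef_rot: [0.173, 0.798, 0.271, -0.51]
wrist_force: [-8.5, -6.4, 6.5]
opening: 0.0
```

Run:
```python
import st
from h import *
c=snap('top','top17.png'); arm(c); tray(c)
cv2.imwrite('pics/m17.png',cv2.resize(cv2.imread('pics/top17.png')[60:210,230:430],None,fx=3,fy=3))
```

```text
22.725 [0.025 0.378 1.898 0.486 0.56  0.567] [-0.0583 -0.0544  0.0425] roterr [1.000e-02 1.511e+01 4.000e-02] Fbay [-10.7   0.1   6.5]
arm ang rad 0.014 169 mean [-0.8 57.5]
tray bay ctr [0.6 0.2] size [193.7  72.9] yawerr deg -0.06 z 0.06 486
```

Request:
drive_tool(increments=[[-0.0006,0,0.0014,0,0,0,-1],[-0.0017,0,0.0036,0,0,0,-1],[-0.0034,0,0.0072,0,0,0,-1],[-0.0042,0,0.009,0,0,0,-1],[-0.0042,0,0.009,0,0,0,-1],[-0.0084,0,0.009,0,0,0,-1],[-0.015,0,0.005,0,0,0,-1],[-0.02,0,0,0,0,0,-1],[-0.02,0,0,0,0,0,-1],[-0.02,0,0,0,0,0,-1]])

```text
time_s: 24.02
eef_pos: [0.5334, 0.1599, 0.1133]
eef_rot: [0.173, 0.799, 0.271, -0.509]
wrist_force: [0.2, 0.1, -0.5]
opening: 0.001
```

Run:
```python
import st
from h import *
c=snap('top','top18.png'); arm(c); tray(c); s=snap('side','side18.png')
v=np.hstack([cv2.resize(cv2.imread('pics/side18.png')[90:240,180:380],None,fx=2,fy=2),cv2.resize(cv2.imread('pics/top18.png')[60:210,200:400],None,fx=2,fy=2)]); cv2.imwrite('pics/m18.png',v)
P=cloud(c); q=w2b(P)
for n,(u,v) in dict(stop=(214,243),vial=(180,151),box=(147,187)).items(): print(n,P[v,u].round(3))
```

```text
24.025 [-0.087  0.095  2.066  0.457  0.702  0.52 ] [-0.1393 -0.0546  0.1133] roterr [-1.0e-02  1.5e+01 -1.0e-02] Fbay [ 0.2 -0.1 -0.5]
arm ang rad 0.011 168 mean [-0.7 58.6]
tray bay ctr [0.8 0.2] size [193.8  73. ] yawerr deg -0.06 z 0.06 506
stop [0.391 0.437 0.028]
vial [0.596 0.506 0.09 ]
box [0.519 0.585 0.071]
```

View pics/m18.png

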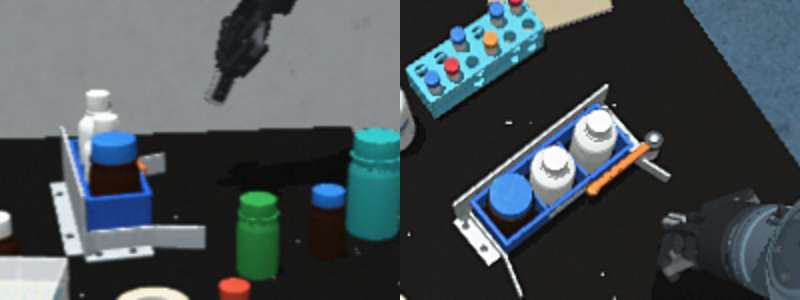

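Request:
drive_tool(increments=[[0,0,0,0,0,0,-1],[0,0,0,0,0,0,-1],[0,0,0,0,0,0,-1]])

```text
time_s: 24.5
eef_pos: [0.5336, 0.1605, 0.1117]
eef_rot: [0.172, 0.798, 0.271, -0.509]
wrist_force: [-0.4, 0.5, 0.0]
opening: 0.0
```

Run:
```python
from h import *
c=snap('top','top19.png'); arm(c); tray(c); print(hand_in())
```

```text
arm ang rad 0.012 169 mean [-0.7 58.6]
tray bay ctr [ 0.6 -0.3] size [ 73.  194.7] yawerr deg 0.14 z 0.0601 507
the job is handed in; nothing more can be done
None
```

The tray is home in its bay and the orange arm is shut across its front. I handed the job in at about 24.5 s of the 72 s; the hand-in gives no verdict.

**What I did:** I pushed the tray low on its long wall with the open gripper leaned back 40°. I stopped when the push force rose from about 12 N to 29 N at the rubber bumpers. I then swung the arm shut with the outside and tips of the closed fingers until its stop showed as about 11 N, and backed clear.

**Last checks (top camera):**

| Check | Reading | Limit |
|---|---|---|
| Tray x in bay | +0.6 mm | 6 mm |
| Tray y in bay | -0.3 mm | 8 mm |
| Tray angle | 0.14° (0.002 rad) | 0.06 rad |
| Tray rim height | 60 mm (flat on bench) | – |
| Orange arm angle | about 0.01 rad | 0.07 rad |

- **Bottles:** all three stand upright in the tray, judged by eye in the pictures.
- **Bystanders:** the depth readings at the stopper and vial match those taken before the job. The tip box reads as expected, but I took no earlier reading to compare it with. The arm never went near any of the three.

**One disagreement:** my first estimate of the bay's origin along x was about 4.5 mm short. The bumper contact and the pivot position seen in the image agreed on this, so I corrected it before closing the arm. The tray x above uses the corrected origin, so the bumper contact is the stronger evidence that it is fully home. The tray's measured width came out at 73 mm rather than 70 mm once it was in the bay, so its x centre is good to about 2 mm.

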